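# Start the clog drying line

## Task

Start the drying of the painted clogs: with your fingertips push the blue rocker (extractor fan) fully on at its white-bar end, then the yellow rocker (lamps) fully on in the same way, and only then press the green start button fully in and let it come back up. Both rockers stay on; do not press the red stop button, and leave the clogs, tin, jar, brush and sanding block standing or lying where they are.

Things in the scene. Friction and masses are not known exactly. Their poses are not given: they have to be found in the camera images.
- switchbox: Fixed box of grey painted metal with the two rockers, 120 mm (x) x 170 mm (y) x 50 mm high; origin at the centre of its underside on the table, x axis away from the robot (turned up to 0.5 rad). Either box may be the left one. The rockers sit side by side at y = +40 and -40 mm of the box, x = 0, blue and yellow in either place, tilting about the box's y axis.
- startbox: Fixed box of black plastic with the two push buttons, 120 mm (x) x 170 mm (y) x 50 mm high; origin at the centre of its underside on the table, x axis away from the robot (turned up to 0.5 rad). Either box may be the left one. The buttons sit at y = +40 and -40 mm of the box, x = 0, green and red in either place.
- fan (a joint): Extractor fan switch. blue rocker paddle, 64 x 34 mm, in a 76 x 46 mm black frame; pivot across its middle, 66 mm above the table, top face 4 mm over the pivot. Tilt in rad: 0 = off (starts within 0.04; the end farther from the robot, with a white bar, stands up by 0.22) to 0.44 = fully on (that end down by 0.22). 2 to 5 N down on the white-bar end turns it; it stays where it is left.
- fan_pad (a point): The middle of the white bar (8 x 26 mm) on the top face of the blue rocker, 24 mm from its pivot towards the end to be pushed; it moves with the paddle, from about 75 mm above the table when off to 65 mm when on. Its y axis is the box's y axis (along the pivot); its x and z axes tilt with the paddle.
- lamps (a joint): Drying lamps switch. yellow rocker paddle, 64 x 34 mm, in a 76 x 46 mm black frame; pivot across its middle, 66 mm above the table, top face 4 mm over the pivot. Tilt in rad: 0 = off (starts within 0.04; the end farther from the robot, with a white bar, stands up by 0.22) to 0.44 = fully on (that end down by 0.22). 2 to 5 N down on the white-bar end turns it; it stays where it is left.
- lamps_pad (a point): The middle of the white bar (8 x 26 mm) on the top face of the yellow rocker, 24 mm from its pivot towards the end to be pushed; it moves with the paddle, from about 75 mm above the table when off to 65 mm when on. Its y axis is the box's y axis (along the pivot); its x and z axes tilt with the paddle.
- start (a joint): Green start button, a round cap 32 mm across in a round aluminium collar 48 mm across and 12 mm high. Value: how far it is pushed down, 0 = up, 0.006 m = fully in; it springs back up, and takes 5 N fully in.
- start_top (a point): Centre of the top face of the green button, 72 mm above the table when up; it goes down with the button.
- stop (a joint): Red stop button, a round cap 38 mm across in a round yellow collar 54 mm across and 12 mm high. Value: how far it is pushed down, 0 = up, 0.006 m = fully in; it springs back up. Not to be pressed.
- stop_top (a point): Top of the red button on its axis, about 72 mm above the table.
- clog_mid: Red painted child's clog, 150 x 60 x 60 mm, standing loose between the two boxes. Origin at the centre of its underside. To be left alone.
- clog_left: Red painted child's clog, 150 x 60 x 60 mm, standing loose behind the boxes. Origin at the centre of its underside. To be left alone.
- clog_raw: Bare wooden child's clog, 150 x 60 x 60 mm, standing loose behind the boxes. Origin at the centre of its underside. To be left alone.
- paint_tin: Closed tin of red paint, 85 mm across, 92 mm tall, loose behind the boxes. Origin at the centre of its underside. To be left alone.
- varnish_jar: Amber jar, 60 mm across, 85 mm tall, loose to the left. Origin at the centre of its underside. To be left alone.
- paint_brush: Paint brush with wooden handle, lying loose to the left. Origin at the middle of its length, at its underside. To be left alone.
- sanding_block: Cork sanding block, 70 x 110 x 40 mm, loose to the right. Origin at the centre of its underside. To be left alone.

How it is judged:
By the outcome, as a careful person would: the job done as asked, in the order asked, and still so for the second after the job is handed in, with the robot touching nothing.
It also fails if it takes over 48 s, if anything falls off the work surface, if the arm or the gripper's body presses on something with over 40 N, if the wrist force passes 120 N, or if a joint passes its speed limit or range.

## Robot

A 6-joint arm with a two-finger parallel gripper is mounted at the origin on the work surface. World frame = base frame: x ahead of the robot, y to its left, z up, the work surface at z = 0. Lengths are in m, angles in rad, forces in N, time in s.
With the tool pointing down it reaches from about 0.35 to 0.775 m from the base axis. Payload 7.3 kg.
Tool frame: the origin (TCP) lies at the very end of the fingers, on their centre line; the grasp point (between the pads) lies 19 mm behind it; z points along the fingers, y is the line along which they close (so a half turn about z gives the same grasp; the last joint's range is limited). The gripper opens to 92 mm and grips with 3 to 60 N. Pads are 19 mm wide; open, the fingers measure 130 mm over their backs; the gripper's body (75 mm by 190 mm) begins 47 mm behind the grasp point.
Start: joints at [1, 0.342, 1.524, -0, 1.275, -0.146], TCP at [0.216, 0.478, 0.227] pointing down, gripper open.
Joint ranges: [-2.53, 2.53], [-0.77, 2.02], [0.04, 2.7], [-1, 4.14], [0.28, 2.66], [-3.11, 3.11]. Speed limits (rad/s): [2.57, 2.57, 3.14, 3.14, 3.14, 3.14].

## Interface

Orientations are given as a unit quaternion [w, x, y, z].
In Python, from station import sense, capture, sign_off gives the robot as it stands.
- The arm moves only by the tool carry_out, never from a script. Its argument "plan" is a list of rows, each a list of 7 numbers: the opening, from 0 (shut) to 1 (fully open), then the shift along the world's x, y, z in cm, then the turn, a rotation vector about the world's x, y, z in rad. A call has 1 to 5 rows; each row is the pose to reach, as a shift and turn from the pose commanded when the call began; what a row does not reach only later rows make up. A row lasts 1/12 s, in which the tool goes at most 41.7 mm and 7.16 degrees, less where a joint would pass 70% of its speed; a pose out of reach is approached as far as the arm can. A call with a gripper value outside its range is refused whole. The fingers move at their own pace and stop on an object; "squeeze" is the grip in N (left out, the last holds). Time passes only in rows, so rows that repeat a pose let the fingers close. It gives the time, the measured TCP pose, the force, the opening and the grip force at its end, in the units of the state.
- sense(): the state, without advancing time (a new reading comes with each control period).
- capture(name): name is "side" or "top" or "wrist"; returns a dict with "img" (400x640x3 uint8, red, green, blue), "fx", "fy", "cx", "cy" (pixels), "k1" (the pictures are not rectified: a ray, as slopes to the right and down, at radius r is drawn at 1 + k1 r^2 times it, then the intrinsics apply), "extrinsics" (4x4, takes a point from camera to world coordinates). Camera axes: x right, y down, z forward; pixel columns grow to the right and rows downward; lengths in m; the calibration is good to about 2 mm. A picture is of the moment at which its call begins. There is no depth.
- sign_off(): hands the job in; it is judged then, once.
The state is a dict: "time_s": time; "joints": joint angles; "qd": joint speeds; "effort": joint torques, N m; "position": TCP position; "eef_rot": TCP orientation; "force": force on the tool from outside, world axes, zero at the start; "moment": the same for the moment, N m; "grip_width": opening from 0.0 (shut) to 1.0 (fully open); "grip_force": force on a finger pad.
Only numpy, scipy, OpenCV 4.12 (cv2) and the standard library are available. Lean on these libraries where they do the work, as an engineer would, in place of code of your own. Each camera call takes 0.05 s, during which the arm holds its last target. There are 200 camera calls.

## Working session

There is one attempt and no reset: what is moved stays moved. The work goes in short steps, Python scripts to look and compute and a tool call to move; the robot and the scene stay as the last step left them, time stands still between calls to the robot, and variables do not carry over. Pictures are saved under pics/ and viewed, at most 10 in all, crops included, and the job is handed in when it is done.

Besides the shell and the picture viewer there is one more tool, called after ">>>" as name([rows], argument=value, ...), one row to a line, values as JSON. carry_out: Moves the arm, as the interface text tells. Its arguments: {"type":"object","properties":{"plan":{"type":"array"},"squeeze":{"type":"number"}},"required":["plan"]}

```bash
mkdir -p pics; cat > h.py <<'E'
import numpy as np, cv2
from station import sense, capture, sign_off
def world(c,u,v,z):
    K=np.array([[c["fx"],0,c["cx"]],[0,c["fy"],c["cy"]],[0,0,1.]])
    d=np.array([(u-c["cx"])/c["fx"],(v-c["cy"])/c["fy"]]); s=d.copy()
    for _ in range(30): s=d/(1+c["k1"]*(s@s))
    E=np.array(c["extrinsics"]); r=E[:3,:3]@np.array([*s,1]); o=E[:3,3]
    return o+r*(z-o[2])/r[2]
E
python3 - <<'E'
from h import *
for n in("top","side"):
    c=capture(n); cv2.imwrite(f"pics/{n}0.png",c["img"][:,:,::-1]); print(n,c["fx"],c["k1"],np.round(c["extrinsics"],3).tolist())
s=sense();print(s)
E
```

```text
top 488.88548984888075 -0.15577110839779126 [[-0.027, -0.987, 0.157, 0.366], [-1.0, 0.027, 0.001, -0.008], [-0.005, -0.157, -0.988, 1.448], [0.0, 0.0, 0.0, 1.0]]
side 452.897572965983 -0.03461740899121794 [[0.978, -0.12, 0.17, 0.329], [-0.208, -0.539, 0.816, -1.083], [-0.006, -0.834, -0.552, 0.772], [0.0, 0.0, 0.0, 1.0]]
{'time_s': 0.1, 'joints': array([ 1.00001234e+00,  3.42665734e-01,  1.52489715e+00, -9.49251690e-06,
        1.27539809e+00, -1.45986283e-01]), 'qd': array([ 0.00204801, -0.00094466, -0.00278926,  0.0004124 ,  0.00138561,
        0.00138302]), 'effort': array([ 1.73630360e-03, -4.32003880e+01, -2.44695443e+01,  7.20090070e-02,
        5.26188430e-02, -9.12762721e-05]), 'position': array([0.21615533, 0.47805082, 0.22611637]), 'eef_rot': array([-2.35726538e-04,  2.10804044e-01,  9.77528100e-01, -6.42284484e-04]), 'force': array([0.23541804, 0.01787806, 0.1504082 ]), 'moment': array([-0.04338319,  0.0079844 , -0.02570482]), 'grip_force': 0.0, 'grip_width': 1.0021013520746804}
```

View pics/top0.png

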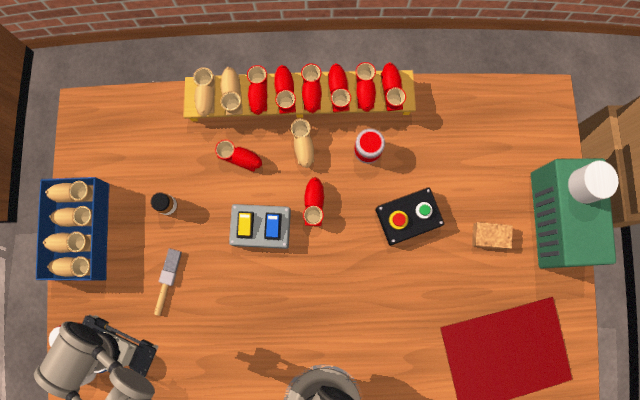

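View pics/side0.png

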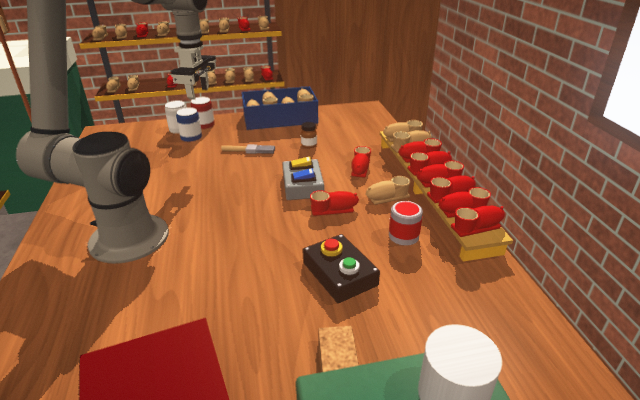

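The top view shows the switchbox at about (260,227), with yellow at (245,224) and blue at (273,226). The startbox is at about (410,216), with red at (399,219) and green at (424,211). The mid clog is at (314,202), between the two boxes.

```bash
python3 - <<'E'
from h import *
c=capture("top"); im=c["img"]; cr=im[180:260,215:455]
cv2.imwrite("pics/crop.png",cv2.resize(cr,None,fx=3.3,fy=3.3,interpolation=cv2.INTER_CUBIC)[:,:,::-1])
hsv=cv2.cvtColor(im,cv2.COLOR_RGB2HSV)
def blob(lo,hi,box,z):
    m=cv2.inRange(hsv,lo,hi); k=np.zeros_like(m); x0,y0,x1,y1=box; k[y0:y1,x0:x1]=m[y0:y1,x0:x1]
    v,u=np.nonzero(k); p=(u.mean(),v.mean()); return np.round(p,1),len(u),(u.min(),u.max(),v.min(),v.max()),np.round(world(c,*p,z),4)
print("blue",blob((100,120,60),(125,255,255),(262,208,290,245),.07))
print("yel",blob((22,150,80),(35,255,255),(232,208,258,245),.07))
print("green",blob((45,120,50),(85,255,255),(410,195,440,225),.072))
print("red",blob((0,170,80),(10,255,255),(385,208,415,232),.072))
print("white",blob((0,0,215),(180,60,255),(262,205,290,225),.075),blob((0,0,215),(180,60,255),(235,205,258,225),.075))
# side view
c=capture("side"); im=c["img"]; hsv=cv2.cvtColor(im,cv2.COLOR_RGB2HSV)
print("blue",blob((100,120,60),(125,255,255),(285,165,320,190),.07))
print("yel",blob((22,150,80),(35,255,255),(285,155,320,170),.07))
print("green",blob((45,120,50),(85,255,255),(335,255,365,275),.072))
E
```

```text
blue (array([272. , 226.2]), 263, (np.int64(266), np.int64(278), np.int64(214), np.int64(237)), array([0.5159, 0.1316, 0.07  ]))
yel (array([244.2, 225.2]), 249, (np.int64(238), np.int64(250), np.int64(213), np.int64(235)), array([0.5208, 0.2111, 0.07  ]))
green (array([424.5, 209.7]), 81, (np.int64(420), np.int64(429), np.int64(205), np.int64(214)), array([ 0.5508, -0.3044,  0.072 ]))
red (array([398.6, 219.2]), 126, (np.int64(393), np.int64(404), np.int64(213), np.int64(225)), array([ 0.5259, -0.2283,  0.072 ]))
white (array([273.4, 216.2]), 30, (np.int64(268), np.int64(286), np.int64(209), np.int64(218)), array([0.5437, 0.1269, 0.075 ])) (array([243.5, 215.1]), 19, (np.int64(235), np.int64(248), np.int64(207), np.int64(216)), array([0.5493, 0.2121, 0.075 ]))
blue (array([302.6, 174.2]), 138, (np.int64(293), np.int64(313), np.int64(169), np.int64(178)), array([0.5136, 0.1215, 0.07  ]))
yel (array([299.2, 161. ]), 72, (np.int64(292), np.int64(310), np.int64(157), np.int64(164)), array([0.5173, 0.2088, 0.07  ]))
green (array([349.2, 262.4]), 111, (np.int64(344), np.int64(355), np.int64(257), np.int64(267)), array([ 0.5493, -0.31  ,  0.072 ]))
```

View pics/crop.png

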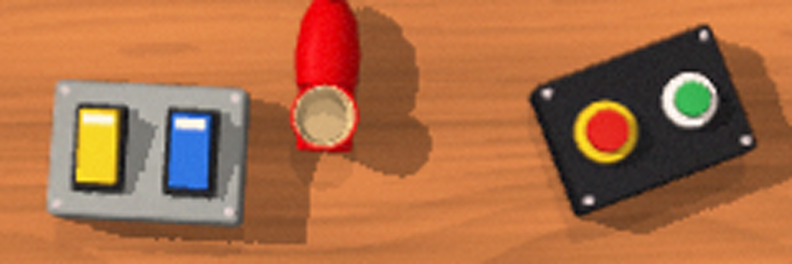

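>>> carry_out([
  [0,4,-4,-0.5,0,0,0.1],
  [0,7,-7,-1,0,0,0.2],
  [0,10,-10.5,-1.5,0,0,0.3],
  [0,13,-14,-2,0,0,0.36],
  [0,16,-17,-2.5,0,0,0.36],
], squeeze=20)

```text
time_s: 0.62
position: [0.3587, 0.326, 0.2046]
eef_rot: [-0.0, 0.03, 1.0, -0.0]
force: [1.1, 1.2, 0.3]
grip_width: 0.69
grip_force: 0.0
```

>>> carry_out([
  [0,3,-3,-0.5,0,0,0],
  [0,6,-6.5,-1,0,0,0],
  [0,9,-10,-2,0,0,0],
  [0,12,-13.5,-3,0,0,0],
  [0,14.6,-16.9,-4,0,0,0],
])

```text
time_s: 1.03
position: [0.4938, 0.1715, 0.1688]
eef_rot: [0.0, 0.032, 0.999, 0.0]
force: [0.8, 1.1, 0.4]
grip_width: 0.323
grip_force: 0.0
```

>>> carry_out([
  [0,2.2,-1.2,-2,0,0,0],
  [0,2.2,-1.2,-3,0,0,0],
  [0,2.2,-1.2,-3,0,0,0],
  [0,2.2,-1.2,-3,0,0,0],
])

```text
time_s: 1.37
position: [0.5135, 0.1615, 0.1384]
eef_rot: [-0.001, 0.032, 0.999, -0.0]
force: [0.3, -0.2, 1.0]
grip_width: 0.036
grip_force: 0.0
```

```bash
python3 - <<'E'
from h import *
s=sense();print(s["time_s"],s["position"],s["eef_rot"],s["force"],s["grip_width"])
c=capture("wrist"); cv2.imwrite("pics/w1.png",c["img"][:,:,::-1]);print(np.round(c["extrinsics"],3).tolist())
E
```

```text
1.3667 [0.51351127 0.16151397 0.13841793] [-1.30274525e-03  3.24354751e-02  9.99472982e-01 -1.45485956e-05] [ 0.26586507 -0.16670871  1.04132585] 0.03635139633867756
[[0.065, 0.959, 0.276, 0.44], [0.998, -0.062, -0.018, 0.165], [0.0, 0.277, -0.961, 0.296], [0.0, 0.0, 0.0, 1.0]]
```

View pics/w1.png

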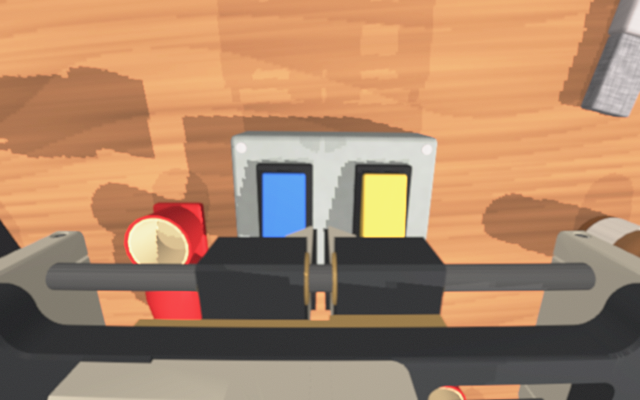

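Wrist view: the end of the blue paddle nearer the robot is at (285,172) and yellow's is at (385,172). The fingers are nearly shut and point between the two rockers. Box is clear.

```bash
python3 - <<'E'
from h import *
c=capture("wrist")
b=world(c,285,172,.063); y=world(c,385.5,172,.063); d=(y-b)[:2]; print(b,y,np.hypot(*d))
ya=d/np.hypot(*d); xa=np.array([ya[1],-ya[0]]); print("yaw",np.arctan2(xa[1],xa[0]))
for p in(b,y): print("pad",p[:2]+.0546*xa)
t=capture("top")
for u,v in((272.6,217.3),(245.3,215.5)): print("top pad",world(t,u,v,.075))
E
```

```text
[0.4873961  0.13501841 0.063     ] [0.49241981 0.21372663 0.063     ] 0.07886838671535507
yaw -0.06374052590156122
pad [0.54188522 0.13154053]
pad [0.54690893 0.21024876]
top pad [0.54068915 0.12915184 0.075     ]
top pad [0.54786791 0.20701002 0.075     ]
```

>>> carry_out([
  [0,2.9,-3.1,0,0,0,0],
  [0,2.9,-3.1,-2,0,0,0],
  [0,2.9,-3.1,-4,0,0,0],
  [0,2.9,-3.1,-5,0,0,0],
  [0,2.9,-3.1,-5.4,0,0,0],
])

```text
time_s: 1.93
position: [0.5424, 0.1308, 0.0841]
eef_rot: [-0.001, 0.032, 0.999, -0.0]
force: [-1.0, 0.3, 0.0]
grip_width: 0.005
grip_force: 0.0
```

>>> carry_out([
  [0,0,0,-0.3,0,0,0],
  [0,0,0,-0.6,0,0,0],
  [0,0,0,-0.9,0,0,0],
  [0,0,0,-1.2,0,0,0],
  [0,0,0,-1.2,0,0,0],
])

```text
time_s: 2.35
position: [0.5443, 0.1304, 0.0734]
eef_rot: [0.001, 0.032, 0.999, 0.0]
force: [2.0, 0.4, 1.6]
grip_width: 0.007
grip_force: 0.7
```

>>> carry_out([
  [0,0,0,-0.2,0,0,0],
  [0,0,0,-0.4,0,0,0],
  [0,0,0,-0.6,0,0,0],
  [0,0,0,-0.7,0,0,0],
  [0,0,0,-0.7,0,0,0],
])

```text
time_s: 2.77
position: [0.5445, 0.1302, 0.0663]
eef_rot: [0.001, 0.032, 0.999, 0.0]
force: [4.9, 0.6, 4.4]
grip_width: 0.007
grip_force: 2.2
```

>>> carry_out([
  [0,0,0,-0.1,0,0,0],
  [0,0,0,-0.2,0,0,0],
  [0,0,0,-0.3,0,0,0],
  [0,0,0,-0.3,0,0,0],
])

```text
time_s: 3.1
position: [0.5448, 0.1303, 0.0656]
eef_rot: [0.002, 0.032, 0.999, 0.0]
force: [-1.5, -0.1, 20.4]
grip_width: 0.002
grip_force: 9.9
```

>>> carry_out([
  [0,0,0,0,0,0,0],
  [0,0,0,1.5,0,0,0],
  [0,0,0,3.5,0,0,0],
  [0,0.3,4,4.5,0,0,0],
  [0,0.5,7.9,4.5,0,0,0],
])

```text
time_s: 3.52
position: [0.549, 0.2085, 0.1098]
eef_rot: [0.0, 0.035, 0.999, 0.0]
force: [1.2, 0.4, -0.8]
grip_width: 0.007
grip_force: 0.0
```

```bash
python3 - <<'E'
from h import *
a=capture("side")["img"][140:200,260:350]; c=capture("wrist")["img"]
a=cv2.resize(a,(600,400),interpolation=cv2.INTER_CUBIC); 
cv2.imwrite("pics/c2.png",np.vstack([a[:,:,::-1][:300],cv2.resize(c[80:330,150:550],(600,300))[:,:,::-1]]))
print(sense()["position"])
E
```

```text
[0.54721795 0.21346618 0.1077476 ]
```

View pics/c2.png

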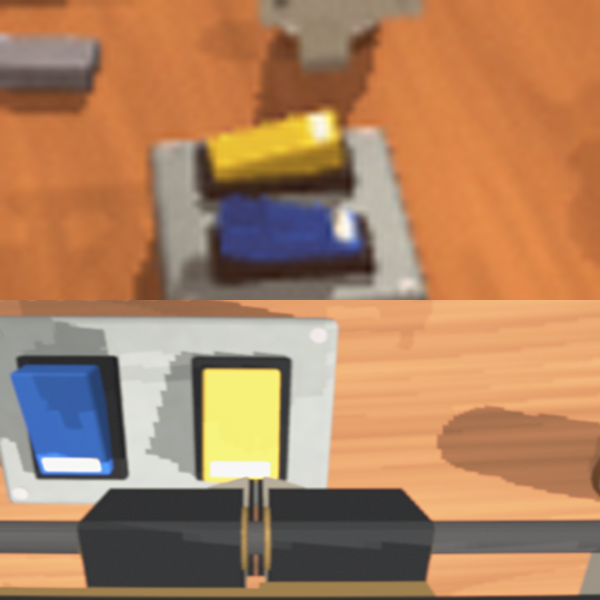

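The picture shows the blue rocker tipped on, with its white bar down at the far end. Yellow is still off, and the fingers are above its bar end, slightly to the right of it.

>>> carry_out([
  [0,0,0,0,0,0,0],
  [0,0,0,-1,0,0,0],
  [0,0,0,-2,0,0,0],
  [0,0,0,-2.3,0,0,0],
  [0,0,0,-2.3,0,0,0],
])

```text
time_s: 4.03
position: [0.5474, 0.208, 0.0829]
eef_rot: [-0.002, 0.033, 0.999, -0.001]
force: [-0.2, -0.6, 0.2]
grip_width: 0.003
grip_force: 0.0
```

>>> carry_out([
  [0,0,0.1,-0.3,0,0,0],
  [0,0,0.1,-0.6,0,0,0],
  [0,0,0.1,-0.9,0,0,0],
  [0,0,0.1,-1.2,0,0,0],
  [0,0,0.1,-1.4,0,0,0],
])

```text
time_s: 4.45
position: [0.5495, 0.2101, 0.0713]
eef_rot: [0.001, 0.032, 0.999, 0.0]
force: [1.1, 0.0, 2.6]
grip_width: 0.006
grip_force: 1.2
```

>>> carry_out([
  [0,0,0,-0.2,0,0,0],
  [0,0,0,-0.3,0,0,0],
  [0,0,0,-0.4,0,0,0],
  [0,0,0,-0.5,0,0,0],
  [0,0,0,-0.5,0,0,0],
])

```text
time_s: 4.87
position: [0.5495, 0.2102, 0.0665]
eef_rot: [0.001, 0.032, 0.999, 0.0]
force: [4.5, -0.4, 4.8]
grip_width: 0.005
grip_force: 2.7
```

>>> carry_out([
  [0,0,0,-0.2,0,0,0],
  [0,0,0,-0.4,0,0,0],
  [0,0,0,-0.4,0,0,0],
  [0,0,0,-0.4,0,0,0],
])

```text
time_s: 5.2
position: [0.5499, 0.2103, 0.0657]
eef_rot: [0.002, 0.032, 0.999, 0.0]
force: [-1.4, -3.8, 26.9]
grip_width: 0.008
grip_force: 12.6
```

>>> carry_out([
  [0,0,0,1.5,0,0,0],
  [0,0,0,4,0,0,0],
  [0,0,-1,8,0,0,0],
  [0,0,-3,9,0,0,0],
  [0,0,-3,9,0,0,0],
])

```text
time_s: 5.62
position: [0.5492, 0.1785, 0.1547]
eef_rot: [0.002, 0.033, 0.999, 0.0]
force: [0.6, -0.0, 0.0]
grip_width: 0.004
grip_force: 0.0
```

>>> carry_out([
  [0,0,-4,0,0,0,0],
  [0,0,-8,0,0,0,0],
  [0,0,-12,0,0,0,0],
  [0,0,-16,0,0,0,0],
  [0,0,-20,0,0,0,0],
])

```text
time_s: 6.03
position: [0.5467, -0.0205, 0.1502]
eef_rot: [-0.002, 0.032, 0.999, 0.001]
force: [0.4, -1.0, -0.7]
grip_width: 0.008
grip_force: 0.0
```

>>> carry_out([
  [0,0,-4,0,0,0,0],
  [0,0,-8,0,0,0,0],
  [0,0,-12,0,0,0,0],
  [0,0,-16,0,0,0,0],
  [0,0,-20,0,0,0,0],
])

```text
time_s: 6.45
position: [0.5471, -0.2203, 0.15]
eef_rot: [-0.002, 0.032, 0.999, 0.002]
force: [1.1, -0.7, -0.1]
grip_width: 0.003
grip_force: 0.0
```

>>> carry_out([
  [0,0,-4,0,0,0,0],
  [0,0,-8,0,0,0,0],
  [0,0,-8.4,-1,0,0,0],
  [0,0,-8.4,-2,0,0,0],
  [0,0,-8.4,-2,0,0,0],
])

```text
time_s: 6.87
position: [0.5466, -0.3015, 0.1277]
eef_rot: [-0.003, 0.033, 0.999, 0.003]
force: [0.4, 0.3, -0.2]
grip_width: 0.007
grip_force: 0.0
```

```bash
python3 - <<'E'
from h import *
a=capture("side")["img"]; c=capture("wrist"); print(sense()["position"])
f=lambda i,s:cv2.resize(i,s,interpolation=cv2.INTER_CUBIC)[:,:,::-1]
cv2.imwrite("pics/c3.png",np.vstack([np.hstack([f(a[145:195,270:330],(360,300)),f(a[200:300,290:390],(300,300))]),f(c["img"][80:330,120:540],(660,300))]))
np.save("w.npy",c,allow_pickle=True)
E
```

```text
[ 0.54805462 -0.30132654  0.1304133 ]
```

View pics/c3.png

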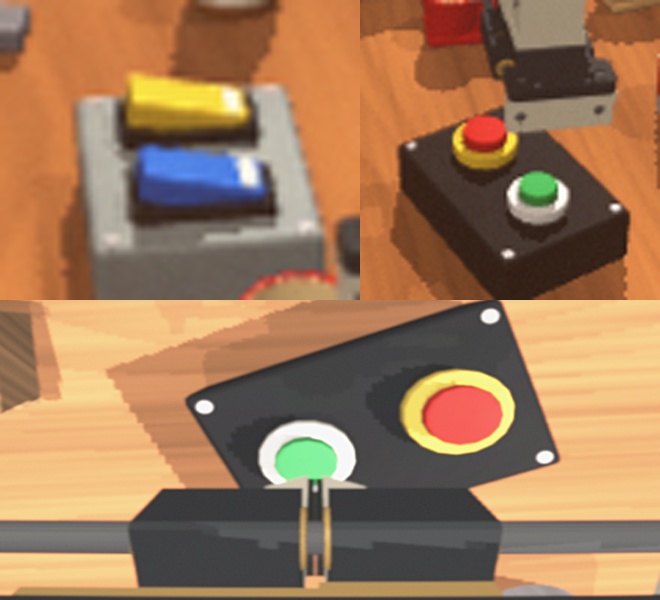

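Both rockers are tipped on. In the wrist image the green cap is centred at about (315,213), just ahead of the fingertips, and the red one is well clear.

```bash
python3 -c "
from h import *
c=np.load('w.npy',allow_pickle=True).item(); print(world(c,314.7,213.5,.072), world(c,120+463*420/660,80+114*250/300,.072))"
```

```text
[ 0.54965385 -0.306209    0.072     ] [ 0.52496572 -0.23189092  0.072     ]
```

>>> carry_out([
  [0,0.2,-0.4,-2,0,0,0],
  [0,0.2,-0.4,-4,0,0,0],
  [0,0.2,-0.4,-4.6,0,0,0],
  [0,0.2,-0.4,-5.0,0,0,0],
  [0,0.2,-0.4,-5.2,0,0,0],
])

```text
time_s: 7.38
position: [0.551, -0.3068, 0.0802]
eef_rot: [-0.0, 0.032, 0.999, 0.0]
force: [0.1, 0.4, -0.0]
grip_width: 0.001
grip_force: 0.0
```

>>> carry_out([
  [0,0,0,-0.3,0,0,0],
  [0,0,0,-0.6,0,0,0],
  [0,0,0,-0.9,0,0,0],
  [0,0,0,-1.1,0,0,0],
  [0,0,0,-1.1,0,0,0],
])

```text
time_s: 7.8
position: [0.5511, -0.3079, 0.0694]
eef_rot: [0.001, 0.032, 0.999, -0.0]
force: [1.4, 0.6, 2.7]
grip_width: 0.003
grip_force: 1.5
```

>>> carry_out([
  [0,0,0,-0.2,0,0,0],
  [0,0,0,-0.4,0,0,0],
  [0,0,0,-0.6,0,0,0],
  [0,0,0,-0.6,0,0,0],
  [0,0,0,-0.6,0,0,0],
])

```text
time_s: 8.22
position: [0.5511, -0.308, 0.066]
eef_rot: [0.001, 0.032, 0.999, -0.001]
force: [-4.0, 4.8, 19.8]
grip_width: 0.001
grip_force: 9.7
```

Force has reached 20 N at z = 0.066, so the button is fully in. Releasing it now.

>>> carry_out([
  [0,0,0,0,0,0,0],
  [0,0,0,1.5,0,0,0],
  [0,0,0,5,0,0,0],
  [0,0,0,9,0,0,0],
  [0,0,0,12,0,0,0],
])

```text
time_s: 8.63
position: [0.5506, -0.3081, 0.1853]
eef_rot: [0.0, 0.032, 0.999, -0.0]
force: [1.3, -0.1, 0.0]
grip_width: 0.004
grip_force: 0.0
```

>>> carry_out([
  [0,-4,0,0,0,0,0],
  [0,-8,0,0,0,0,0],
  [0,-8,0,0,0,0,0],
  [0,-8,0,0,0,0,0],
])

```text
time_s: 8.97
position: [0.4686, -0.3076, 0.1829]
eef_rot: [-0.001, 0.033, 0.999, 0.0]
force: [0.9, -0.7, -0.2]
grip_width: 0.006
grip_force: 0.0
```

```bash
python3 - <<'E'
from h import *
a=capture("side")["img"]; cv2.imwrite("pics/c4.png",cv2.resize(a[100:320,220:520],(800,587))[:,:,::-1])
E
```

```text
(no output)
```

View pics/c4.png

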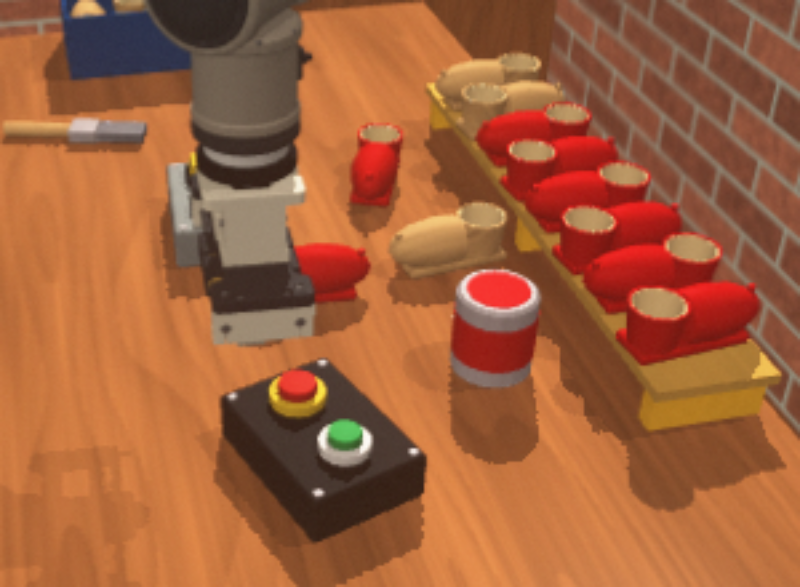

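The picture shows the green button back up, at about (345,435), and the clogs, tin and brush in place. The arm is clear of everything.

```bash
python3 -c "
from station import sign_off; print(sign_off())"
```

```text
the job is handed in; nothing more can be done
None
```

The job is handed in: I pushed the blue rocker on, then the yellow, then pressed the green start button fully in; it came back up, the red button was not pressed, no loose item was touched, and it took about 9 s.

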